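# Put the mixed-up hardware back in its sample trays

### The arm

A 6-joint arm with a two-finger parallel gripper is mounted at the origin on a cart in front of the work surface, level with it; the furniture and walls round the work are solid. World frame = base frame: x ahead of the robot, y to its left, z up, the work surface at z = 0. Lengths are in m, angles in rad, forces in N, time in s.
With the tool pointing down it reaches from about 0.35 to 0.85 m from the base axis. Payload 8.1 kg.
Tool frame: the origin (TCP) lies midway between the tips of the shut fingers; the grasp point (between the pads) lies 19 mm behind it; z points along the fingers, y is the line along which they close (so a half turn about z gives the same grasp; the last joint's range is limited). The gripper opens to 93 mm and grips with 3 to 60 N. Pads are 15 mm wide; open, the fingers measure 128 mm over their backs; the gripper's body (75 mm by 188 mm) begins 65 mm behind the grasp point.
Start: joints at [-1.203, 0.13, 1.488, -0, 1.523, -0.085], TCP at [0.263, -0.54, 0.192] pointing down, gripper open.
Joint ranges: [-2.96, 2.96], [-0.89, 2.26], [0.02, 2.5], [-1.34, 4.48], [0, 2.73], [-2.66, 2.66]. Speed limits (rad/s): [2.39, 2.39, 2.79, 3.14, 3.14, 3.14].

### API

Orientations are given as a rotation vector (axis times angle).
In Python, from plant import read_state, read_camera, get_calibration, close_job gives the robot as it stands.
- The arm moves only by the shell command python3 -m crank 'ROWS' [FORCE]. ROWS is JSON, a list that holds one entry, the list of rows, each a list of 7 numbers: the gripper's target within -1 to 1 (fully open at 1, half-way at 0, shut at -1), then the shift along the tool's x, y, z as a fraction of full scale, then the turn, a rotation vector about the tool's x, y, z as a fraction of full scale. In form: [[[grip, x, y, z, rx, ry, rz], ...]]. A call has exactly 5 rows; each row is the pose to reach, as a shift and turn from the pose commanded when the call began, along the tool's axes at that moment; what a row does not reach only later rows make up. Full scale, the value 1, is 0.5 m for a shift and 90 degrees for a turn. A row lasts 1/8 s, in which the tool goes at most 62.5 mm and 10.7 degrees, less where a joint would pass 70% of its speed; a pose out of reach is approached as far as the arm can. A call with a number of a shift or a turn outside -1 to 1 is refused whole. A call with a gripper value outside its range is refused whole. The fingers move at their own pace and stop on an object; FORCE is the grip in N (left out, the last holds). Time passes only in rows, so rows that repeat a pose let the fingers close, or fill a call up. It gives the time, the measured TCP pose, the force, the opening and the grip force at its end, in the units of the state.
- read_state(): the state, without advancing time (a new reading comes with each control period).
- read_camera(name): name is "scene" or "top"; returns the picture (480x640x3 uint8, red, green, blue); there is no depth.
- get_calibration(name): a dict with "fx", "fy", "cx", "cy" (pixels), "eye" and "orientation" of the camera in the world. Camera axes: x right, y down, z forward; pixel columns grow to the right and rows downward; lengths in m; the calibration is good to about 2 mm. A picture is of the moment at which its call begins. get_calibration takes no time and is no camera call.
- close_job(): hands the job in; it is judged then, once.
The state is a dict: "t": time; "q": joint angles; "dq": joint speeds; "joint_torque": joint torques, N m; "tool_pos": TCP position; "orientation": TCP orientation; "force": force on the tool from outside, world axes, zero at the start; "wrist_torque": the same for the moment, N m; "opening": finger opening in m; "gripper_force": force on a finger pad.
Only numpy, scipy, OpenCV 4.12 (cv2) and the standard library are available. Lean on these libraries where they do the work, as an engineer would, in place of code of your own. Each camera call takes 0.05 s, during which the arm holds its last target. There are 200 camera calls.

### The job

The bolt, the wing nut and the star knob lie in one another's trays. Each of the three marked trays carries a sample fixed on its ledge: move every loose part to the tray that shows the same part, set flat in the middle of the well on the cork disc, the knob standing on its head with the stud up. Use the empty tray without a sample as the resting place on the way, never lay a part on the bare bench, and leave the pliers and the blue screwdriver beside the trays where they are.

Things in the scene. Friction and masses are not known exactly. Their poses are not given: they have to be found in the camera images.
- hex_bolt: the loose steel hex bolt, lying in a tray well: 56 mm long along its y axis, 15 mm wide along x, 17 mm high, head at one end, 35 g. Origin: the middle of its length and width, at its underside; z up.
- wing_nut: the loose steel wing nut, standing on its flat round base in a tray well: round body 17 mm across and 11 mm high in the middle, two wings 4 mm thick along its y axis, 40 to 44 mm from tip to tip and 20 mm high, 18 g. Grip it across the round body, along its x axis. Origin: centre of the underside; z up.
- star_knob: the loose black star knob standing on its head in a tray well, its steel stud pointing straight up: head 36 mm across and 14 mm high, collar 18 mm across up to 18 mm, stud 8 mm across up to 40 mm, 30 g. Origin: centre of the underside of the head (the stud stands within 1 mm of it); z up along the stud.
- bolt_tray: the bolt's tray: plywood tray fixed to the bench. Well 84 x 84 mm inside, floor 4 mm and rim 10 mm above the bench, walls 4 mm, cork disc 48 mm across in the middle. On its far side (+x) a ledge 44 mm wide, 14 mm high, middle at x = +68 mm. Origin: under the middle of the well, at bench level; z up. A hex bolt like the loose one is fixed on the ledge as sample, up to 31 mm high.
- wing_nut_tray: the wing nut's tray: plywood tray fixed to the bench. Well 84 x 84 mm inside, floor 4 mm and rim 10 mm above the bench, walls 4 mm, cork disc 48 mm across in the middle. On its far side (+x) a ledge 44 mm wide, 14 mm high, middle at x = +68 mm. Origin: under the middle of the well, at bench level; z up. A wing nut like the loose one is fixed on the ledge as sample, up to 35 mm high.
- knob_tray: the star knob's tray: plywood tray fixed to the bench. Well 84 x 84 mm inside, floor 4 mm and rim 10 mm above the bench, walls 4 mm, cork disc 48 mm across in the middle. On its far side (+x) a ledge 44 mm wide, 14 mm high, middle at x = +68 mm. Origin: under the middle of the well, at bench level; z up. A star knob like the loose one is fixed on the ledge as sample, stud up, up to 54 mm high.
- spare_tray: the spare tray, empty at the start: plywood tray fixed to the bench. Well 84 x 84 mm inside, floor 4 mm and rim 10 mm above the bench, walls 4 mm, cork disc 48 mm across in the middle. On its far side (+x) a ledge 44 mm wide, 14 mm high, middle at x = +68 mm. Origin: under the middle of the well, at bench level; z up. Its ledge is bare: no sample.
- pliers: pliers with green handles, 158 x 52 x 12 mm, lying loose on the bench to the right of the trays; leave alone. Origin: middle, at the underside; the length is its y axis.
- blue_screwdriver: screwdriver with a blue handle, 186 x 27 x 27 mm, lying loose on the bench on the robot's side of the trays; leave alone. Origin: middle, at the underside; the length is its y axis.

How it is judged:
On the way:
1. one of the parts rests, let go, in the spare tray (((horizontal distance between hex_bolt and spare_tray below 0.04 m and z of hex_bolt in the frame of spare_tray below 0.0065 m and linear speed of hex_bolt below 0.02 m/s and contact force between the fingers and hex_bolt below 0.05 N) or (horizontal distance between wing_nut and spare_tray below 0.04 m and z of wing_nut in the frame of spare_tray below 0.0065 m and linear speed of wing_nut below 0.02 m/s and contact force between the fingers and wing_nut below 0.05 N) or (horizontal distance between star_knob and spare_tray below 0.04 m and z of star_knob in the frame of spare_tray below 0.0065 m and linear speed of star_knob below 0.02 m/s and contact force between the fingers and star_knob below 0.05 N))), for 0.2 s.
At the end, for the whole second after the job is handed in: Bolt, wing nut and star knob each lie in the tray with their own sample, within 15 mm of the middle of the well, resting on its floor (underside less than 6.5 mm above the bench), within 0.2 rad of upright (bolt and wing nut flat, knob on its head), let go and at rest (horizontal distance between hex_bolt and bolt_tray below 0.015 m and z of hex_bolt in the frame of bolt_tray below 0.0065 m and angle between each of hex_bolt, wing_nut, star_knob's own z axis and vertical below 0.2 rad and linear speed of each of hex_bolt, wing_nut, star_knob below 0.02 m/s and contact force between the fingers and hex_bolt below 0.05 N and horizontal distance between wing_nut and wing_nut_tray below 0.015 m and z of wing_nut in the frame of wing_nut_tray below 0.0065 m and contact force between the fingers and wing_nut below 0.05 N and horizontal distance between star_knob and knob_tray below 0.015 m and z of star_knob in the frame of knob_tray below 0.0065 m and contact force between the fingers and star_knob below 0.05 N); the robot touches nothing.
It fails at once if a part is laid on the bare bench instead of in a tray (height (world z) of any of hex_bolt, wing_nut, star_knob below 0.001 m).
It fails at once if the pliers or the blue screwdriver are moved more than 15 mm (distance of any of pliers, blue_screwdriver from where it was at the start of the episode above 0.015 m).
It also fails if it takes over 101 s, if anything falls off the work surface, if the arm or the gripper's body presses on something with over 40 N, if the wrist force passes 120 N, or if a joint passes its speed limit or range.

## Working session

There is one attempt and no reset: what is moved stays moved. The work goes in short steps, Python scripts to look and compute and a shell command to move; the robot and the scene stay as the last step left them, time stands still between calls to the robot, and variables do not carry over. Pictures are saved under pics/ and viewed, at most 16 in all, crops included, and the job is handed in when it is done.

```bash
mkdir -p pics; python3 - <<'E'
from plant import *
import cv2
for n in("top","scene"):
    cv2.imwrite(f"pics/{n}0.png",read_camera(n)[:,:,::-1]); print(n,get_calibration(n))
s=read_state();print(s['t'],s['tool_pos'],s['orientation'],s['opening'])
E
```

```text
top {'fx': 494.9642148994544, 'fy': 494.9642148994544, 'cx': 315.41387096583003, 'cy': 239.99417981332195, 'eye': array([ 0.39788919, -0.04435821,  1.00194552]), 'orientation': array([-2.13564828,  2.1920318 , -0.10233044])}
scene {'fx': 587.7064110790208, 'fy': 587.7064110790208, 'cx': 327.8088626607867, 'cy': 242.28998656356544, 'eye': array([0.03901318, 0.79924155, 0.45816813]), 'orientation': array([-0.67065082,  2.31572953, -1.54583309])}
0.1 [ 0.26230587 -0.5390027   0.19069604] [-3.05980503e+00 -7.04818650e-01  3.96140026e-04] 0.09309284205930587
```

View pics/top0.png

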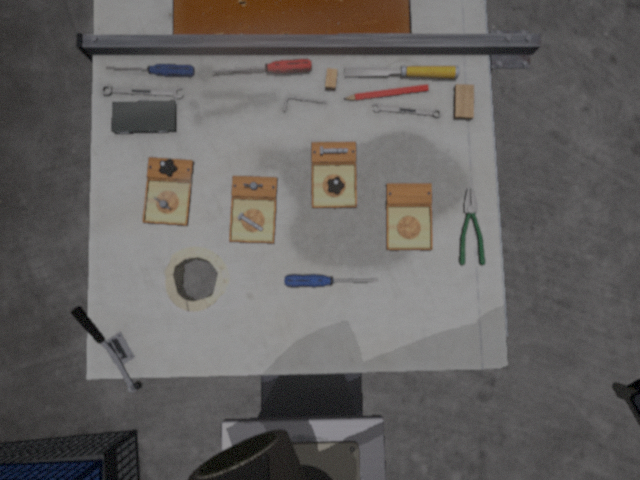

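View pics/scene0.png

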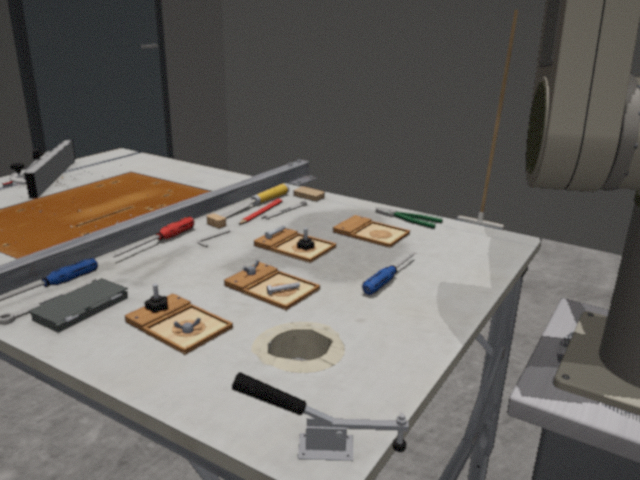

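The top view shows four trays, left to right: knob tray (well ~(167,202), holds the wing nut), wing nut tray (~(254,220), holds the bolt), bolt tray (~(333,185), holds the knob) and the spare (~(409,228), empty). The screwdriver is at (330,281) and the pliers at (472,228).

```bash
cat >h.py <<'E'
import numpy as np
from plant import *
from scipy.spatial.transform import Rotation as R
def p2w(n,u,v,z):
    c=get_calibration(n);d=R.from_rotvec(c['orientation']).apply([(u-c['cx'])/c['fx'],(v-c['cy'])/c['fy'],1]);e=c['eye']
    return e+d*(z-e[2])/d[2]
def w2p(n,p):
    c=get_calibration(n);q=R.from_rotvec(c['orientation']).inv().apply(np.array(p)-c['eye'])
    return c['fx']*q[0]/q[2]+c['cx'],c['fy']*q[1]/q[2]+c['cy']
def cmd(x,y,z,yaw):
    """yaw: world angle of the tool's y axis; tool down. prints row numbers from present pose"""
    s=read_state();r=R.from_rotvec(s['orientation'])
    d=r.inv().apply(np.array([x,y,z])-s['tool_pos'])/0.5
    best=None
    for k in(0,np.pi,-np.pi):
        a=yaw+k;Y=np.array([np.cos(a),np.sin(a),0]);Z=np.array([0,0,-1.]);X=np.cross(Y,Z)
        t=(r.inv()*R.from_matrix(np.c_[X,Y,Z])).as_rotvec()/(np.pi/2)
        if best is None or np.linalg.norm(t)<np.linalg.norm(best):best=t
    print('shift',d.round(4),'turn',best.round(4),'q6',s['q'][5].round(2))
E
python3 - <<'E'
from h import *;import cv2
im=cv2.imread('pics/top0.png')
T=[]
for (u,v) in((135,183),(222,193),(302,160),(377,205)):
    T.append(cv2.resize(im[v:v+48,u:u+64],(384,288),interpolation=cv2.INTER_CUBIC))
cv2.imwrite('pics/tiles.png',cv2.convertScaleAbs(np.vstack([np.hstack(T[:2]),np.hstack(T[2:])]),alpha=1.3))
r=R.from_rotvec(read_state()['orientation']).as_matrix();print(r.round(2))
E
```

```text
[[ 0.9   0.44 -0.  ]
 [ 0.44 -0.9   0.  ]
 [ 0.   -0.   -1.  ]]
```

View pics/tiles.png

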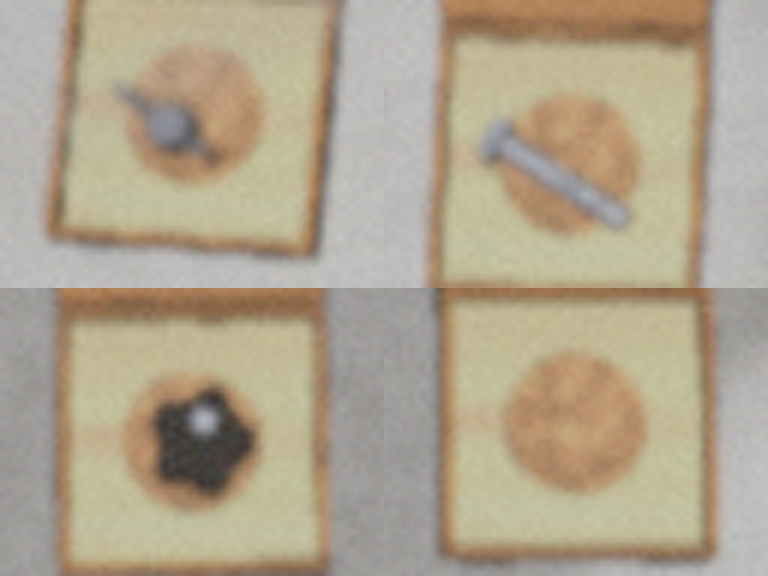

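Tiles: nut body centre at (164.0,203.8) px with its wings running down-right, bolt from (239.3,215.5) to (262,229.5), knob head at about (335.8,185.5) with the stud tip at (335.8,182), and the cork discs clearly visible.

```bash
python3 - <<'E'
from h import *
for n,u,v,z in(('knobtray',167.3,202,.004),('wntray',253,220.5,.004),('bolttray',334,185.5,.004),('spare',408.8,227.3,.004),('nut',164,203.8,.015),('nutA',155,198,.024),('nutB',170.3,209.3,.024),('boltHead',239.5,215.5,.012),('boltTail',262,229.5,.012),('knobhead',335.8,185.5,.016),('stud',335.8,182,.044)):
    print(n,p2w('top',u,v,z).round(4))
p=p2w('top',335.8,182,.044); cmd(p[0],p[1],.12,np.pi/2)
E
```

```text
knobtray [0.588  0.2648 0.004 ]
wntray [0.5449 0.0894 0.004 ]
bolttray [ 0.6129 -0.0777  0.004 ]
spare [ 0.5225 -0.2268  0.004 ]
nut [0.5824 0.2681 0.015 ]
nutA [0.593  0.2834 0.024 ]
nutB [0.5691 0.2525 0.024 ]
boltHead [0.5547 0.1156 0.012 ]
boltTail [0.5249 0.0704 0.012 ]
knobhead [ 0.6102 -0.0809  0.016 ]
stud [ 0.6112 -0.0801  0.044 ]
shift [ 1.0289 -0.5199  0.1424] turn [-1.100e-03  2.000e-04  2.883e-01] q6 -0.09
```

```bash
python3 -m crank '[[[-0.2,0.11,-0.055,0,0,0,0.05],[-0.2,0.22,-0.11,0,0,0,0.1],[-0.2,0.33,-0.165,0,0,0,0.15],[-0.2,0.44,-0.22,0,0,0,0.22],[-0.2,0.55,-0.275,0,0,0,0.288]]]' 20
python3 - <<'E'
from h import *
cmd(.6105,-.0805,.1,np.pi/2)
E
```

```text
t: 0.72
tool_pos: [0.4504, -0.2937, 0.1913]
orientation: [-3.141, 0.005, 0.0]
force: [0.3, -0.4, 1.0]
opening: 0.0475
gripper_force: 0.0
shift [ 0.3189 -0.4275  0.1826] turn [-0.0001  0.0002 -0.0022] q6 0.9
```

```bash
python3 -m crank '[[[-0.2,0.08,-0.107,0.0,0,0,0],[-0.2,0.16,-0.214,0.05,0,0,0],[-0.2,0.24,-0.32,0.1,0,0,0],[-0.2,0.319,-0.4275,0.18,0,0,0],[-0.2,0.319,-0.4275,0.18,0,0,0]]]' 20
python3 - <<'E'
from h import *;import cv2
A=[cv2.cvtColor(read_camera(n),cv2.COLOR_RGB2BGR) for n in('top','scene')]
cv2.imwrite('pics/a.png',np.vstack([cv2.resize(A[0][140:240,260:420],(800,300)[:1]+(300,)) if 0 else cv2.resize(A[0][145:225,280:400],(450,300)),cv2.resize(A[1][190:270,240:360],(450,300))]))
cmd(.6105,-.0805,.026,np.pi/2)
E
```

```text
t: 1.35
tool_pos: [0.6089, -0.0789, 0.0991]
orientation: [-3.141, -0.004, 0.004]
force: [-1.6, -0.0, -0.8]
opening: 0.0372
gripper_force: 0.0
shift [0.0056 0.005  0.1438] turn [-0.0013  0.0033  0.0026] q6 1.35
```

View pics/a.png

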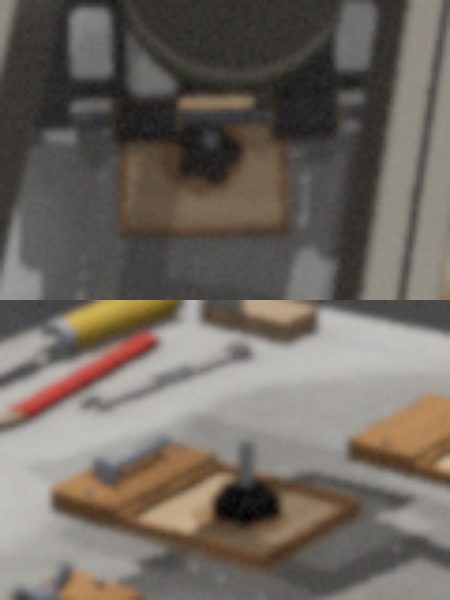

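```bash
python3 - <<'E'
from h import *
print(p2w('scene',305.9,229.2,.044),w2p('scene',[.611,-.08,.044]),p2w('top',335.8,182,.044))
E
```

```text
[ 0.60491006 -0.07208822  0.044     ] (np.float64(305.50775993646437), np.float64(227.27152650864565)) [ 0.61115899 -0.08008391  0.044     ]
```

```bash
python3 -m crank '[[[-0.2,0.003,0.004,0.05,0,0,0],[-0.2,0.003,0.004,0.1,0,0,0],[-0.2,0.003,0.004,0.144,0,0,0],[-0.6,0.003,0.004,0.144,0,0,0],[-0.9,0.003,0.004,0.144,0,0,0]]]' 20
python3 -m crank '[[[-1,0,0,0,0,0,0],[-1,0,0,0,0,0,0],[-1,0,0,0,0,0,0],[-1,0,0,0,0,0,0],[-1,0,0,0,0,0,0]]]' 20
python3 - <<'E'
from h import *
import cv2
A=[cv2.cvtColor(read_camera(n),cv2.COLOR_RGB2BGR) for n in('top','scene')]
cv2.imwrite('pics/b.png',cv2.resize(A[1][170:270,240:400],(640,400)))
cmd(.5225,-.2268,.11,np.pi/2)
E
```

```text
t: 2.08
tool_pos: [0.611, -0.0845, 0.0309]
orientation: [3.141, -0.0, 0.002]
force: [0.9, 0.3, -0.3]
opening: 0.0218
gripper_force: 0.0
t: 2.7
tool_pos: [0.6106, -0.0837, 0.0296]
orientation: [-3.142, -0.001, 0.0]
force: [-0.8, 0.2, 0.2]
opening: 0.0002
gripper_force: 0.0
shift [-0.1762  0.286  -0.1608] turn [-0.      0.0001  0.0003] q6 1.35
```

View pics/b.png

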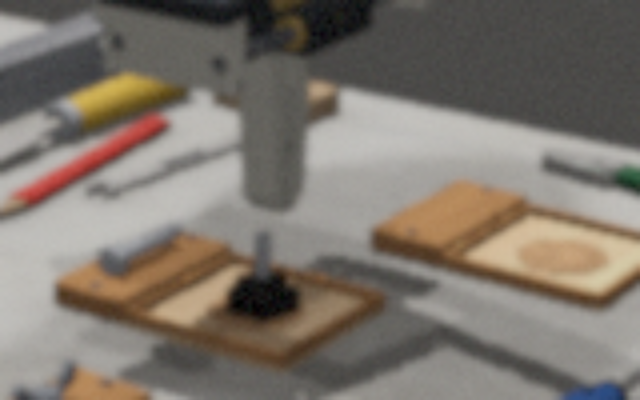

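```bash
python3 - <<'E'
from h import *
import cv2
s=read_state();print(s['tool_pos'],w2p('scene',s['tool_pos']),w2p('top',s['tool_pos']), p2w('scene',308.7,222.5,.0296))
p=s['tool_pos']
for z in(.03,.04,.05,.06):print(z,w2p('scene',[p[0],p[1],z]))
c=cv2.cvtColor(read_camera('top'),cv2.COLOR_RGB2BGR)[140:220,275:395]
cv2.imwrite('pics/c.png',cv2.convertScaleAbs(cv2.resize(c,(720,480),interpolation=cv2.INTER_CUBIC),alpha=1.5))
E
```

```text
[ 0.61052355 -0.08375006  0.02959823] (np.float64(306.69541993819314), np.float64(233.67816905915674)) (np.float64(337.42348339674516), np.float64(183.8460250921038)) [ 0.64004361 -0.13627371  0.0296    ]
0.03 (np.float64(306.69797516309677), np.float64(233.48546559833372))
0.04 (np.float64(306.76180213280225), np.float64(228.67192533478834))
0.05 (np.float64(306.82607105514387), np.float64(223.8250550100029))
0.06 (np.float64(306.89078653634175), np.float64(218.94450724377833))
```

View pics/c.png

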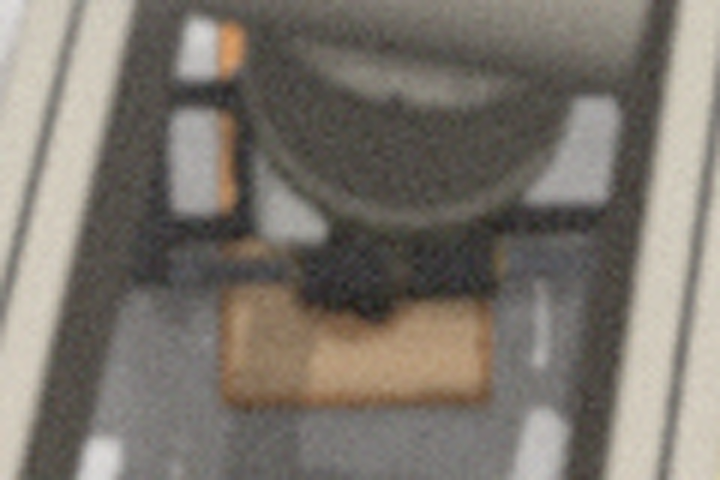

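The shut fingers' tips show above the stud at about (309,222), where the reported TCP would put them near row 233. So the fingers may sit about 20 mm higher than reported. I'll open wide and go lower, which is safe either way, then look again.

```bash
python3 -m crank '[[[0.1,0,-0.007,0,0,0,0],[0.1,0,-0.007,0,0,0,0],[0.1,0,-0.007,0,0,0,0],[0.1,0,-0.007,0.015,0,0,0],[0.1,0,-0.007,0.03,0,0,0]]]' 20
python3 - <<'E'
from h import *
import cv2
c=cv2.cvtColor(read_camera('scene'),cv2.COLOR_RGB2BGR)[170:270,240:400]
cv2.imwrite('pics/d.png',cv2.resize(c,(640,400)))
s=read_state();p=s['tool_pos'];print(p,s['opening'],s['force'])
for dy in(-.04,-.0255,.0255,.04):print(w2p('scene',p+[0,dy,0]))
E
```

```text
t: 3.48
tool_pos: [0.6104, -0.0803, 0.0139]
orientation: [-3.142, -0.001, 0.0]
force: [0.6, 0.2, 0.1]
opening: 0.0456
gripper_force: 0.0
[ 0.60945381 -0.08008189  0.01254733] 0.04904254906622914 [-1.27883032 -0.83671703 -0.40165771]
(np.float64(317.040046928115), np.float64(236.0821364755667))
(np.float64(313.1121004965801), np.float64(238.38136316699382))
(np.float64(298.6555079034091), np.float64(246.84354159449308))
(np.float64(294.35260241072575), np.float64(249.36225088238942))
```

View pics/d.png

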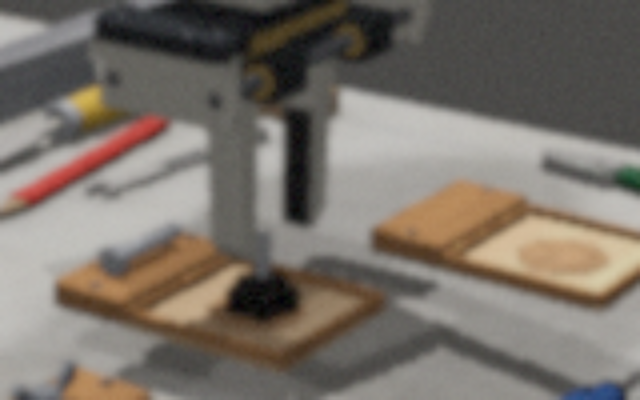

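The pads reach down to the tips, and the tips are at (299,234) and (315,225), about 25 mm higher than the reported TCP. I'll go 6 mm lower, which is safe in both cases, and close gently. An opening of 8 mm means stud, 30 mm or more means head.

```bash
python3 -m crank '[[[0.1,0.001,0,0.006,0,0,0],[0.1,0.001,0,0.012,0,0,0],[-0.3,0.001,0,0.012,0,0,0],[-0.7,0.001,0,0.012,0,0,0],[-1,0.001,0,0.012,0,0,0]]]' 10
python3 -m crank '[[[-1,0,0,0,0,0,0],[-1,0,0,0,0,0,0],[-1,0,0,0,0,0,0],[-1,0,0,0,0,0,0],[-1,0,0,0,0,0,0]]]' 10
```

```text
t: 4.15
tool_pos: [0.6113, -0.0803, 0.0089]
orientation: [3.142, 0.001, 0.001]
force: [0.6, -0.3, 0.1]
opening: 0.026
gripper_force: 0.0
t: 4.78
tool_pos: [0.6111, -0.0803, 0.0086]
orientation: [-3.142, -0.001, 0.0]
force: [0.1, -0.3, -0.1]
opening: 0.0073
gripper_force: 10.0
```

```bash
python3 -m crank '[[[-1,0,0,-0.03,0,0,0],[-1,0,0,-0.08,0,0,0],[-1,0,0,-0.13,0,0,0],[-1,-0.04,0.06,-0.13,0,0,0],[-1,-0.08,0.13,-0.13,0,0,0]]]' 25
python3 -m crank '[[[-1,-0.03,0.05,0,0,0,0],[-1,-0.06,0.11,0,0,0,0],[-1,-0.097,0.163,0,0,0,0],[-1,-0.097,0.163,0,0,0,0],[-1,-0.097,0.163,0,0,0,0]]]' 25
python3 - <<'E'
from h import *
import cv2
c=cv2.cvtColor(read_camera('scene'),cv2.COLOR_RGB2BGR)[120:270,280:480]
cv2.imwrite('pics/e.png',cv2.resize(c,(640,480)))
cmd(.5225,-.2268,.0095,np.pi/2)
E
```

```text
t: 5.4
tool_pos: [0.5716, -0.1457, 0.0756]
orientation: [3.141, 0.003, 0.004]
force: [-0.3, -0.4, -0.3]
opening: 0.0069
gripper_force: 25.0
t: 6.02
tool_pos: [0.5232, -0.2266, 0.0745]
orientation: [3.141, -0.0, 0.002]
force: [-0.8, -0.5, -0.0]
opening: 0.0065
gripper_force: 25.0
shift [-0.0017  0.0011  0.1296] turn [ 0.     -0.0006  0.0005] q6 1.07
```

View pics/e.png

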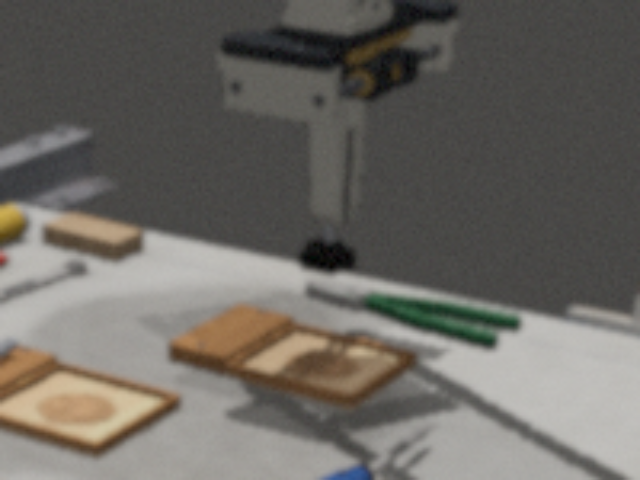

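The knob is held upright above the spare tray, at (328,255) in the crop. I'll lower it, release and go up.

```bash
python3 -m crank '[[[-1,0,0,0.05,0,0,0],[-1,0,0,0.1,0,0,0],[-1,0,0,0.12,0,0,0],[-1,0,0,0.129,0,0,0],[-1,0,0,0.13,0,0,0]]]' 25
python3 -m crank '[[[-1,0,0,0,0,0,0],[-0.6,0,0,0,0,0,0],[-0.5,0,0,0,0,0,0],[-0.5,0,0,0,0,0,0],[-0.5,0,0,0,0,0,0]]]' 25
python3 -m crank '[[[-0.4,0,0,-0.06,0,0,0],[-0.4,0,0,-0.14,0,0,0],[-0.4,0,0,-0.22,0,0,0],[-0.4,0,-0.05,-0.26,0,0,0],[-0.4,0,-0.12,-0.26,0,0,0]]]' 25
python3 - <<'E'
from h import *
import cv2
c=cv2.cvtColor(read_camera('scene'),cv2.COLOR_RGB2BGR)[150:270,320:480]
d=cv2.cvtColor(read_camera('top'),cv2.COLOR_RGB2BGR)[180:270,130:250]
cv2.imwrite('pics/f.png',np.vstack([cv2.resize(c,(400,300)),cv2.resize(d,(400,300))]))
h=np.array([.5547,.1156]);t=np.array([.5249,.0704]);a=np.arctan2(*(h-t)[::-1]);print('bolt dir',np.degrees(a),np.linalg.norm(h-t))
g=(h+t)/2+.005*(h-t)/np.linalg.norm(h-t);print(g)
cmd(g[0],g[1],.075,a+np.pi/2)
E
```

```text
t: 6.7
tool_pos: [0.5231, -0.2268, 0.0092]
orientation: [3.141, 0.001, 0.001]
force: [-0.1, 0.5, -0.5]
opening: 0.0064
gripper_force: 25.0
t: 7.32
tool_pos: [0.5226, -0.2268, 0.0087]
orientation: [-3.142, -0.001, -0.0]
force: [0.4, 0.5, 0.3]
opening: 0.023
gripper_force: 0.0
t: 7.95
tool_pos: [0.5241, -0.1675, 0.1415]
orientation: [3.14, -0.002, 0.007]
force: [0.5, 0.4, -0.6]
opening: 0.0279
gripper_force: 0.0
bolt dir 56.6034533668766 0.054139449572377395
[0.54255215 0.09717441]
shift [ 0.0404 -0.5228  0.1289] turn [-1.000e-04 -8.000e-04 -6.273e-01] q6 1.17
```

View pics/f.png

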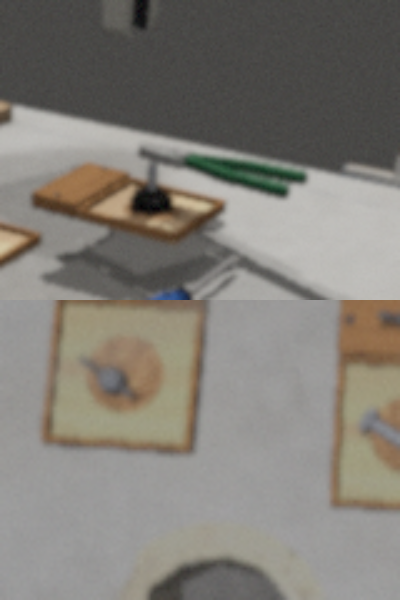

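The knob stands in the spare tray at (152,195), released. Next is the bolt.

```bash
python3 -m crank '[[[-0.3,0,-0.1,0,0,0,-0.11],[-0.3,0.01,-0.2,0,0,0,-0.22],[-0.3,0.02,-0.3,0,0,0,-0.33],[-0.3,0.03,-0.4,0,0,0,-0.44],[-0.3,0.0404,-0.5,0,0,0,-0.55]]]' 20
python3 - <<'E'
from h import *
cmd(.5426,.0972,.06,np.radians(146.6))
E
```

```text
t: 8.68
tool_pos: [0.5428, 0.0842, 0.1384]
orientation: [2.849, 1.323, -0.0]
force: [1.2, -0.1, 0.1]
opening: 0.0324
gripper_force: 0.0
shift [ 0.0196 -0.0171  0.1569] turn [ 0.0001  0.0002 -0.0752] q6 0.76
```

```bash
python3 -m crank '[[[-0.3,0.02,-0.017,0.0,0,0,-0.075],[-0.3,0.02,-0.017,0.08,0,0,-0.075],[-0.3,0.02,-0.017,0.15,0,0,-0.075],[-0.3,0.02,-0.017,0.15,0,0,-0.075],[-0.3,0.02,-0.017,0.15,0,0,-0.075]]]' 20
python3 - <<'E'
from h import *
import cv2
c=cv2.cvtColor(read_camera('scene'),cv2.COLOR_RGB2BGR)[210:330,190:350]
d=cv2.cvtColor(read_camera('top'),cv2.COLOR_RGB2BGR)[170:260,195:315]
cv2.imwrite('pics/g.png',np.vstack([cv2.resize(c,(400,300)),cv2.resize(d,(400,300))]))
cmd(.5426,.0972,-.01,np.radians(146.6))
p=read_state()['tool_pos'];print(p,[w2p('scene',p+[0,0,k]) for k in(0,.025)])
E
```

```text
t: 9.3
tool_pos: [0.5435, 0.0961, 0.0648]
orientation: [2.77, 1.481, 0.001]
force: [-0.4, 0.4, 0.4]
opening: 0.0329
gripper_force: 0.0
shift [-0.0006 -0.0044  0.1516] turn [ 0.0016 -0.0013 -0.0038] q6 0.67
[0.54435717 0.09621815 0.06580602] [(np.float64(280.1664527894128), np.float64(256.3026889161991)), (np.float64(280.08287983640355), np.float64(242.0232201916631))]
```

View pics/g.png

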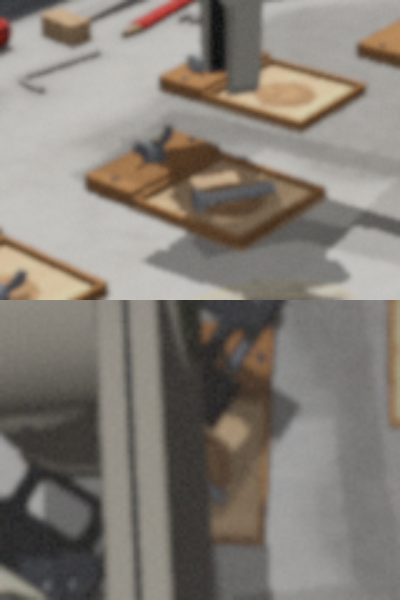

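```bash
python3 - <<'E'
from h import *
print(w2p('scene',[.5547,.1156,.012]),w2p('scene',[.5249,.0704,.012]))
E
python3 -m crank '[[[-0.3,-0.002,-0.003,0.05,0,0,-0.003],[-0.3,-0.002,-0.003,0.1,0,0,-0.003],[-0.3,-0.002,-0.003,0.14,0,0,-0.003],[-0.3,-0.002,-0.003,0.15,0,0,-0.003],[-0.3,-0.002,-0.003,0.155,0,0,-0.003]]]' 20
```

```text
(np.float64(268.22134708201446), np.float64(288.93743559364634)) (np.float64(298.90656040570565), np.float64(283.1920693618063))
t: 10.02
tool_pos: [0.542, 0.0963, -0.0127]
orientation: [2.766, 1.488, 0.003]
force: [0.1, 0.1, 0.2]
opening: 0.0326
gripper_force: 0.0
```

```bash
python3 -m crank '[[[-0.3,0,0,0.004,0,0,0],[-0.3,0,0,0.008,0,0,0],[-0.5,0,0,0.008,0,0,0],[-0.8,0,0,0.008,0,0,0],[-1,0,0,0.008,0,0,0]]]' 20
python3 -m crank '[[[-1,0,0,0,0,0,0],[-1,0,0,0,0,0,0],[-1,0,0,0,0,0,0],[-1,0,0,0,0,0,0],[-1,0,0,0,0,0,0]]]' 20
```

```text
t: 10.65
tool_pos: [0.5411, 0.0963, -0.0177]
orientation: [2.767, 1.488, 0.0]
force: [-0.2, -0.6, 1.2]
opening: 0.0148
gripper_force: 20.0
t: 11.28
tool_pos: [0.5411, 0.0963, -0.0177]
orientation: [2.767, 1.488, 0.0]
force: [0.2, 0.0, 3.5]
opening: 0.0147
gripper_force: 20.0
```

```bash
python3 -m crank '[[[-1,0,0,-0.02,0,0,0],[-1,0,0,-0.05,0,0,0],[-1,0,0,-0.1,0,0,0],[-1,0,0,-0.15,0,0,0],[-1,0,0,-0.15,0,0,0]]]' 25
python3 - <<'E'
from h import *
import cv2
c=cv2.cvtColor(read_camera('scene'),cv2.COLOR_RGB2BGR)[190:310,200:360]
cv2.imwrite('pics/i.png',cv2.resize(c,(640,480)))
cmd(.6129,-.0777,.1,np.radians(146.6))
print(read_state()['opening'])
E
```

```text
t: 11.9
tool_pos: [0.5435, 0.0966, 0.0605]
orientation: [2.765, 1.487, 0.009]
force: [1.0, -0.1, -0.6]
opening: 0.0148
gripper_force: 25.0
shift [-0.2124  0.3103 -0.0824] turn [ 0.0015 -0.0012 -0.0006] q6 0.67
0.014481216398952624
```

View pics/i.png

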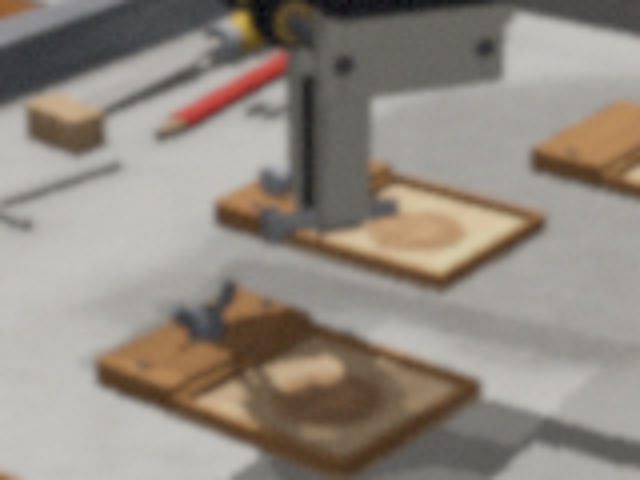

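The bolt is held level between the fingers, ends at (262,222) and (395,207) in the crop. Moving to the bolt tray.

```bash
python3 -m crank '[[[-1,-0.05,0.075,0,0,0,0],[-1,-0.1,0.15,0,0,0,0],[-1,-0.16,0.23,0,0,0,0],[-1,-0.2124,0.3103,0,0,0,0],[-1,-0.2124,0.3103,0,0,0,0]]]' 25
python3 - <<'E'
from h import *
cmd(.6135,-.076,-.0168,np.radians(146.6))
E
```

```text
t: 12.58
tool_pos: [0.6116, -0.0809, 0.0556]
orientation: [-2.769, -1.483, 0.002]
force: [0.7, 0.2, -0.3]
opening: 0.0148
gripper_force: 25.0
shift [ 0.0104 -0.0022  0.1448] turn [-0.0007  0.0007 -0.003 ] q6 0.37
```

```bash
python3 -m crank '[[[-1,0.01,-0.002,0.04,0,0,0],[-1,0.01,-0.002,0.08,0,0,0],[-1,0.01,-0.002,0.12,0,0,0],[-1,0.01,-0.002,0.135,0,0,0],[-1,0.01,-0.002,0.145,0,0,0]]]' 25
python3 -m crank '[[[-1,0,0,0,0,0,0],[-1,0,0,0.002,0,0,0],[-0.5,0,0,0.002,0,0,0],[-0.5,0,0,0.002,0,0,0],[-0.5,0,0,0.002,0,0,0]]]' 25
```

```text
t: 13.2
tool_pos: [0.6134, -0.0727, -0.0161]
orientation: [-2.766, -1.488, 0.001]
force: [0.3, 0.2, 0.9]
opening: 0.0148
gripper_force: 25.0
t: 13.82
tool_pos: [0.6139, -0.0731, -0.0161]
orientation: [2.767, 1.488, 0.001]
force: [0.6, -0.7, -0.3]
opening: 0.0233
gripper_force: 0.0
```

```bash
python3 -m crank '[[[-0.4,0,0,-0.05,0,0,0],[-0.3,0,0,-0.12,0,0,0],[-0.3,0.05,-0.08,-0.18,0,0,0],[-0.3,0.1,-0.16,-0.18,0,0,0],[-0.3,0.15,-0.24,-0.18,0,0,0]]]' 20
python3 - <<'E'
from h import *
cmd(.5824,.2681,.06,np.radians(142.3))
E
```

```text
t: 14.45
tool_pos: [0.5549, 0.0567, 0.0745]
orientation: [2.767, 1.487, 0.002]
force: [-0.0, 0.7, -0.5]
opening: 0.0325
gripper_force: 0.0
shift [ 0.3829 -0.1874  0.0292] turn [ 0.0008 -0.0007  0.0468] q6 0.59
```

```bash
python3 -m crank '[[[-0.3,0.1,-0.05,0,0,0,0],[-0.3,0.2,-0.1,0,0,0,0],[-0.3,0.3,-0.145,0,0,0,0.02],[-0.3,0.38,-0.185,0.0,0,0,0.046],[-0.3,0.38,-0.185,0.02,0,0,0.046]]]' 20
python3 - <<'E'
from h import *
import cv2
c=cv2.cvtColor(read_camera('scene'),cv2.COLOR_RGB2BGR)
cv2.imwrite('pics/j.png',np.vstack([cv2.resize(c[260:360,110:250],(560,400)),cv2.resize(c[220:270,240:380],(560,200),interpolation=cv2.INTER_CUBIC)]))
cmd(.5824,.2681,-.0175,np.radians(142.3))
print([w2p('scene',p) for p in([.5824,.2681,.015],[.593,.2834,.024],[.5691,.2525,.024],[.6129,-.0777,.004])])
E
```

```text
t: 15.08
tool_pos: [0.5831, 0.2687, 0.0645]
orientation: [-2.816, -1.392, -0.004]
force: [-0.5, 0.6, -0.6]
opening: 0.0326
gripper_force: 0.0
shift [ 0.0041 -0.0011  0.1588] turn [-0.0004  0.0008  0.0029] q6 1.0
[(np.float64(189.39658752712245), np.float64(322.61238573496206)), (np.float64(175.8819524363622), np.float64(319.60628237715315)), (np.float64(203.41790189243963), np.float64(315.2451645083977)), (np.float64(303.8019525712405), np.float64(246.58489097487634))]
```

View pics/j.png

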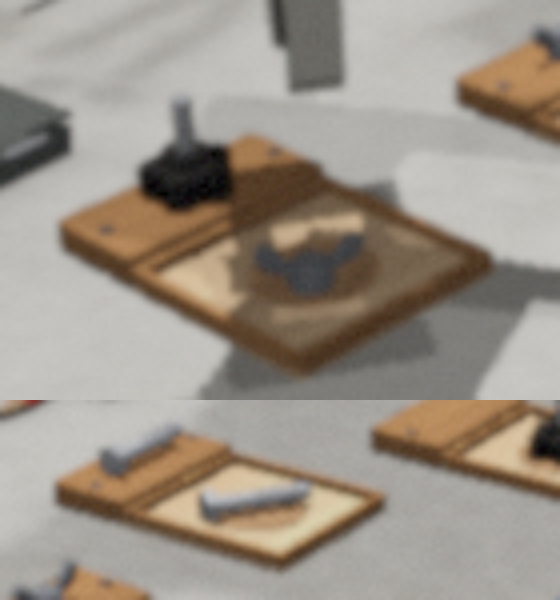

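The bolt lies centred in its tray at (255,500) in the crop, and the nut body is at about (312,268), close to the prediction. Descending on the nut.

```bash
python3 -m crank '[[[-0.3,0.005,-0.001,0.05,0,0,0.003],[-0.3,0.005,-0.001,0.1,0,0,0.003],[-0.3,0.005,-0.001,0.14,0,0,0.003],[-0.3,0.005,-0.001,0.154,0,0,0.003],[-0.3,0.005,-0.001,0.158,0,0,0.003]]]' 20
python3 -m crank '[[[-0.6,0,0,0,0,0,0],[-1,0,0,0,0,0,0],[-1,0,0,0,0,0,0],[-1,0,0,0,0,0,0],[-1,0,0,0,0,0,0]]]' 15
```

```text
t: 15.75
tool_pos: [0.5837, 0.267, -0.0155]
orientation: [2.822, 1.38, -0.001]
force: [1.3, 0.5, 0.1]
opening: 0.0322
gripper_force: 0.0
t: 16.38
tool_pos: [0.5845, 0.2678, -0.0144]
orientation: [2.822, 1.381, 0.003]
force: [-0.1, 1.0, 6.3]
opening: 0.0155
gripper_force: 15.0
```

```bash
python3 -m crank '[[[-1,0,0,-0.02,0,0,0],[-1,0,0,-0.05,0,0,0],[-1,0,0,-0.1,0,0,0],[-1,0,0,-0.15,0,0,0],[-1,0,0,-0.17,0,0,0]]]' 20
python3 - <<'E'
from h import *
import cv2
c=cv2.cvtColor(read_camera('scene'),cv2.COLOR_RGB2BGR)
cv2.imwrite('pics/k.png',cv2.resize(c[240:360,110:270],(640,480)))
cmd(.5449,.0894,.07,np.radians(142.3))
print(read_state()['opening'])
E
```

```text
t: 17.0
tool_pos: [0.585, 0.268, 0.0726]
orientation: [2.822, 1.38, 0.006]
force: [0.0, 0.7, -0.1]
opening: 0.0152
gripper_force: 20.0
shift [-0.3316  0.1556  0.0052] turn [ 0.0014 -0.0022 -0.0018] q6 1.01
0.015107639823160513
```

View pics/k.png

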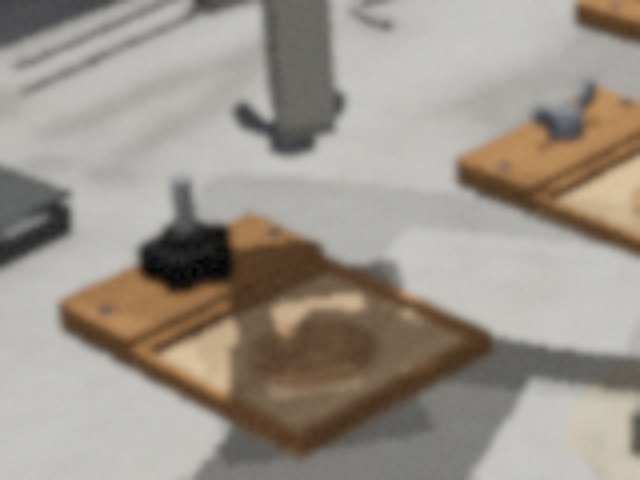

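The nut is held level, wing tips at (243,112) and (338,103). Moving to its tray.

```bash
python3 -m crank '[[[-1,-0.08,0.038,0,0,0,0],[-1,-0.16,0.076,0,0,0,0],[-1,-0.25,0.117,0,0,0,0],[-1,-0.33,0.155,0,0,0,0],[-1,-0.33,0.155,0,0,0,0]]]' 20
python3 - <<'E'
from h import *
cmd(.5449,.0894,-.0135,np.radians(142.3))
E
```

```text
t: 17.68
tool_pos: [0.5424, 0.087, 0.0688]
orientation: [-2.824, -1.376, 0.003]
force: [-0.6, -0.1, 0.4]
opening: 0.0147
gripper_force: 20.0
shift [0.0071 0.0011 0.1645] turn [-0.0006  0.001  -0.004 ] q6 0.73
```

```bash
python3 -m crank '[[[-1,0.005,0.001,0.05,0,0,0],[-1,0.005,0.001,0.1,0,0,0],[-1,0.005,0.001,0.14,0,0,0],[-1,0.005,0.001,0.155,0,0,0],[-1,0.005,0.001,0.164,0,0,0]]]' 20
python3 -m crank '[[[-1,0,0,0.002,0,0,0],[-1,0,0,0.003,0,0,0],[-0.6,0,0,0.003,0,0,0],[-0.5,0,0,0.003,0,0,0],[-0.5,0,0,0.003,0,0,0]]]' 20
```

```text
t: 18.3
tool_pos: [0.5456, 0.0916, -0.0126]
orientation: [-2.822, -1.381, 0.0]
force: [-0.1, 1.0, -0.1]
opening: 0.0148
gripper_force: 20.0
t: 18.92
tool_pos: [0.5456, 0.0913, -0.0137]
orientation: [2.822, 1.38, 0.0]
force: [-0.2, -0.1, 0.4]
opening: 0.0234
gripper_force: 0.0
```

```bash
python3 -m crank '[[[-0.5,0,0,-0.05,0,0,0],[-0.3,0,0,-0.12,0,0,0],[-0.3,0,0,-0.2,0,0,0],[-0.3,-0.05,0.06,-0.23,0,0,0.1],[-0.3,-0.1,0.12,-0.23,0,0,0.2]]]' 20
python3 - <<'E'
from h import *
import cv2
cmd(.5226,-.2268,.085,np.radians(90))
E
```

```text
t: 19.55
tool_pos: [0.5639, 0.0144, 0.1037]
orientation: [3.004, 0.916, 0.006]
force: [-0.2, -0.1, -0.5]
opening: 0.0327
gripper_force: 0.0
shift [-0.3379  0.3541  0.0371] turn [ 0.001  -0.0026  0.3769] q6 0.91
```

```bash
python3 -m crank '[[[-0.3,-0.07,0.072,0,0,0,0.09],[-0.3,-0.14,0.145,0,0,0,0.18],[-0.3,-0.21,0.22,0,0,0,0.27],[-0.3,-0.28,0.29,0,0,0,0.34],[-0.3,-0.338,0.354,0,0,0,0.377]]]' 20
python3 - <<'E'
from h import *
import cv2
c=cv2.cvtColor(read_camera('scene'),cv2.COLOR_RGB2BGR)
cv2.imwrite('pics/l.png',np.vstack([cv2.resize(c[260:310,210:330],(600,250),interpolation=cv2.INTER_CUBIC),cv2.resize(c[180:250,320:440],(600,350))]))
cmd(.5226,-.2268,.006,np.radians(90))
print(w2p('scene',[.5449,.0894,.004]))
E
```

```text
t: 20.18
tool_pos: [0.521, -0.2282, 0.1013]
orientation: [3.141, 0.0, 0.0]
force: [-0.3, 0.1, -0.7]
opening: 0.0324
gripper_force: 0.0
shift [ 0.0048 -0.0128  0.1909] turn [ 0.002  -0.     -0.0027] q6 1.07
(np.float64(282.49197427906523), np.float64(288.7065102053974))
```

View pics/l.png

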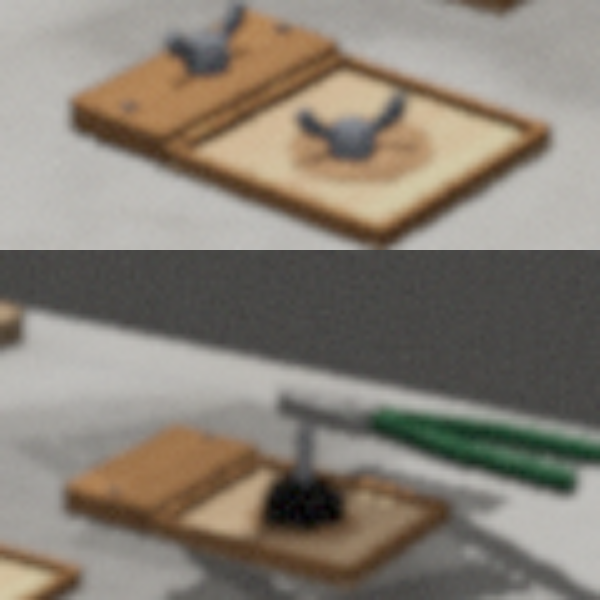

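The nut stands on its disc at (350,150), and the knob stands in the spare tray with its stud at (305,450). Now gripping the knob.

```bash
python3 -m crank '[[[-0.3,0.003,-0.012,0,0,0,0],[-0.3,0.003,-0.012,0.05,0,0,0],[-0.3,0.003,-0.012,0.1,0,0,0],[-0.3,0.003,-0.012,0.1,0,0,0],[-0.3,0.003,-0.012,0.1,0,0,0]]]' 20
python3 - <<'E'
from h import *
cmd(.5226,-.2268,.006,np.radians(90))
E
```

```text
t: 20.85
tool_pos: [0.5238, -0.2198, 0.0521]
orientation: [3.141, 0.007, 0.001]
force: [0.4, 0.3, 0.0]
opening: 0.0323
gripper_force: 0.0
shift [-0.0024  0.014   0.0922] turn [ 0.0002 -0.0005  0.003 ] q6 1.08
```

```bash
python3 -m crank '[[[-0.3,-0.002,0.012,0,0,0,0],[-0.3,-0.002,0.012,0.05,0,0,0],[-0.3,-0.002,0.012,0.092,0,0,0],[-0.3,-0.002,0.012,0.092,0,0,0],[-0.3,-0.002,0.012,0.092,0,0,0]]]' 20
python3 -m crank '[[[-0.6,0,0,0,0,0,0],[-1,0,0,0,0,0,0],[-1,0,0,0,0,0,0],[-1,0,0,0,0,0,0],[-1,0,0,0,0,0,0]]]' 10
python3 -m crank '[[[-1,0,0,0,0,0,0],[-1,0,0,-0.05,0,0,0],[-1,0,0,-0.11,0,0,0],[-1,0,0,-0.17,0,0,0],[-1,0,0,-0.17,0,0,0]]]' 25
python3 - <<'E'
from h import *
cmd(.588,.2648,.09,np.radians(90))
E
```

```text
t: 21.48
tool_pos: [0.5229, -0.227, 0.0065]
orientation: [3.141, 0.005, 0.002]
force: [-0.3, 0.2, 0.1]
opening: 0.0328
gripper_force: 0.0
t: 22.1
tool_pos: [0.5224, -0.2265, 0.0055]
orientation: [3.141, 0.006, 0.001]
force: [-0.7, 1.2, 3.5]
opening: 0.0074
gripper_force: 10.0
t: 22.72
tool_pos: [0.5239, -0.2274, 0.0928]
orientation: [3.139, 0.006, 0.007]
force: [0.6, -0.2, -0.8]
opening: 0.0067
gripper_force: 25.0
shift [ 0.1317 -0.9839  0.0037] turn [ 0.0015 -0.0027  0.0023] q6 1.07
```

```bash
python3 -m crank '[[[-1,0.01,-0.08,0,0,0,0],[-1,0.02,-0.18,0,0,0,0],[-1,0.04,-0.28,0,0,0,0],[-1,0.06,-0.38,0,0,0,0],[-1,0.07,-0.48,0,0,0,0]]]' 25
python3 -m crank '[[[-1,0.01,-0.1,0,0,0,0],[-1,0.02,-0.2,0,0,0,0],[-1,0.04,-0.3,0,0,0,0],[-1,0.06,-0.4,0,0,0,0],[-1,0.06,-0.48,0,0,0,0]]]' 25
python3 -m crank '[[[-1,0,0,0,0,0,0],[-1,0,0,0,0,0,0],[-1,0,0,0,0,0,0],[-1,0,0,0,0,0,0],[-1,0,0,0,0,0,0]]]' 25
python3 - <<'E'
from h import *
cmd(.588,.2648,.0065,np.radians(90))
E
```

```text
t: 23.35
tool_pos: [0.5554, 0.0154, 0.0883]
orientation: [-3.141, -0.005, 0.003]
force: [1.1, -0.8, -0.1]
opening: 0.0069
gripper_force: 25.0
t: 23.98
tool_pos: [0.5846, 0.2555, 0.0879]
orientation: [3.141, 0.007, -0.003]
force: [-0.2, -0.4, -0.1]
opening: 0.0067
gripper_force: 25.0
t: 24.6
tool_pos: [0.5856, 0.2532, 0.0903]
orientation: [-3.142, -0.004, -0.0]
force: [-0.3, -0.6, -0.5]
opening: 0.007
gripper_force: 25.0
shift [ 0.0048 -0.0232  0.1675] turn [-0.     -0.0001  0.0016] q6 1.9
```

```bash
python3 -m crank '[[[-1,0.005,-0.023,0,0,0,0],[-1,0.005,-0.023,0.06,0,0,0],[-1,0.005,-0.023,0.12,0,0,0],[-1,0.005,-0.023,0.15,0,0,0],[-1,0.005,-0.023,0.162,0,0,0]]]' 25
python3 -m crank '[[[-1,0,0,0.003,0,0,0],[-1,0,0,0.005,0,0,0],[-1,0,0,0.005,0,0,0],[-0.6,0,0,0.005,0,0,0],[-0.5,0,0,0.005,0,0,0]]]' 25
```

```text
t: 25.22
tool_pos: [0.5874, 0.2656, 0.0083]
orientation: [3.141, 0.006, -0.002]
force: [-0.3, -0.3, 1.6]
opening: 0.0071
gripper_force: 25.0
t: 25.85
tool_pos: [0.5881, 0.2654, 0.0069]
orientation: [-3.141, -0.005, -0.001]
force: [-0.7, -0.4, -0.7]
opening: 0.0211
gripper_force: 0.0
```

```bash
python3 -m crank '[[[-0.4,0,0,0,0,0,0],[-0.4,0,0,-0.06,0,0,0],[-0.4,0,0,-0.14,0,0,0],[-0.4,0,0,-0.24,0,0,0],[-0.4,0,0,-0.3,0,0,0]]]' 20
python3 -m crank '[[[-0.4,-0.1,0.05,0,0,0,0],[-0.4,-0.2,0.1,0,0,0,0],[-0.4,-0.3,0.15,0,0,0,0],[-0.4,-0.35,0.2,0,0,0,0],[-0.4,-0.35,0.2,0,0,0,0]]]' 20
python3 - <<'E'
from h import *
import cv2
c=cv2.cvtColor(read_camera('scene'),cv2.COLOR_RGB2BGR)
cv2.imwrite('pics/m.png',cv2.resize(c[200:380,100:340],(800,600)))
E
```

```text
t: 26.48
tool_pos: [0.589, 0.2658, 0.1601]
orientation: [-3.14, -0.006, -0.005]
force: [0.2, 0.4, -0.2]
opening: 0.0277
gripper_force: 0.0
t: 27.1
tool_pos: [0.4121, 0.1638, 0.1568]
orientation: [3.142, 0.004, 0.001]
force: [0.4, -0.2, -0.2]
opening: 0.028
gripper_force: 0.0
```

View pics/m.png

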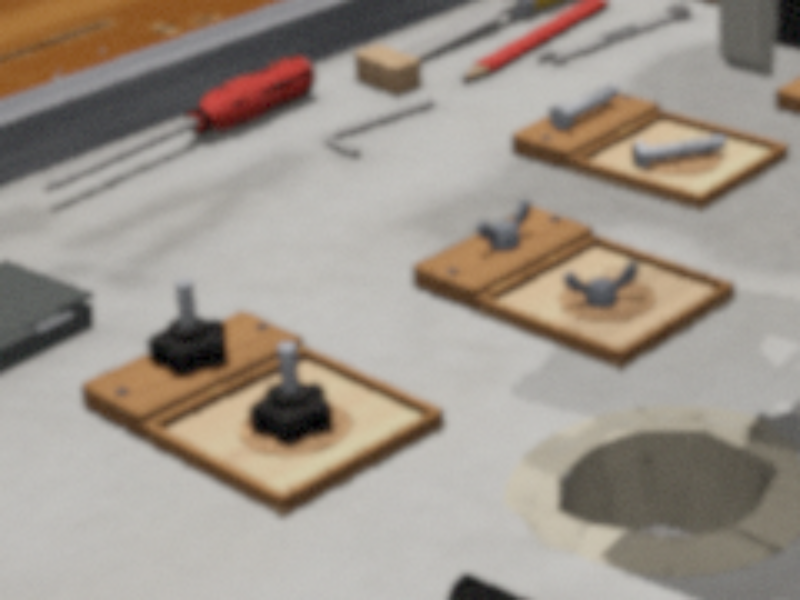

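All three parts rest near the middle of the discs: knob at (290,420), nut at (601,293) and bolt at (680,150). The arm is clear of everything.

```bash
python3 -c "
from plant import *
print(close_job())"
```

```text
the job is handed in; nothing more can be done
None
```

I moved the bolt, wing nut and star knob each into its own tray, upright and near the middle, with the knob going by way of the spare tray. I handed the job in at about 27 s; no verdict came back.

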